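# Weigh a mailing carton and scan its label

### The job

Weigh the brown mailing carton: take it out of the sorter and lay it flat, label up, squarely in the middle of the scale's steel platform so that no edge overhangs, without dropping it or pushing the platform down to its stop. Then, with the carton left weighing there, pick up the barcode reader, aim it at the middle of the label from between 5 and 20 cm away and hold it steady for a second, and stand the reader back where it stood. Leave everything else in the sorter and on the desk where it is.

Things in the scene. Friction and masses are not known exactly. Their poses are not given: they have to be found in the camera images.
- carton: Brown rigid mailing carton, 350 g, standing on a long edge in one of the sorter's three slots (which one varies): 128 mm along its x, 38 thick along y, 62 high along z. Origin: centre of the underside as it stands. A white barcode label is on its broad +y face, which looks to the robot's left as it stands there. Laid flat, label up, its y points straight up and it is 38 mm high
- carton_label (a point): Middle of the white label (68 x 46 mm, long side along the carton's x) on the carton's broad +y face; axes as the carton's, so y points out of the label
- carton_corner1 (a point): Corner of the carton's other broad face (away from the label; it goes on the platform): carton coordinates x -64, y -19, z 0 mm
- carton_corner2 (a point): Corner of the same face: x +64, y -19, z 0 mm
- carton_corner3 (a point): Corner of the same face: x +64, y -19, z 62 mm
- carton_corner4 (a point): Corner of the same face: x -64, y -19, z 62 mm
- sorter: Black steel mail sorter, fixed, 140 mm deep (x) and 231 mm wide (y). Origin: centre of its underside. Three slots side by side, centred at y = -76, 0 and +76 mm, open to the front and top; 3 mm floor; 3 mm dividers and side walls 30 mm high, 58 mm high in the last 30 mm towards the back wall (58 mm high, at +x)
- white_carton: White carton of the same size as the brown one and without label, standing in another slot; leave it. Origin: centre of its underside
- slipcase: Blue slipcase, 110 x 28 x 58 mm high, standing in the remaining slot; leave it. Origin: centre of its underside
- scale: Grey parcel scale, fixed, 150 mm deep (x) and 170 mm wide (y), with a sloping display along its front (-x) side, up to 40 mm high. Origin: centre of its underside. The desk in front of the sorter, between the reader and the scale, is clear: room to put the carton down and tip it over
- pan_centre (a point): Centre of the top of the scale's steel platform, 54 mm above the desk when empty. The platform is 84 mm along this point's x and 150 mm along its y (x points away from the display); nothing stands above it. The carton laid flat fits it with its 128 mm side along y, either way round, with 11 mm to spare on every side
- scale_pan (a joint): How far the sprung platform has sunk, m: 0 when empty, about 0.0025 under the carton; 1.4 N per mm; stop at 0.009, which only a drop or a hard push reaches
- reader: Grey handheld barcode reader, 220 g, standing on its round black foot (72 mm across, 14 thick). Origin: centre of the foot's underside, z up the 30 mm handle. On top the head, a box 46 mm wide along y (flat sides to grip), 72 long, 36 thick, its middle 130 mm up and 6 mm to -x, pitched to look forward (-x, at first away from the robot) and 45 degrees down; topmost point 168 mm up
- reader_window (a point): Middle of the reader's window, at the front end of the head: reader coordinates x -33, y 0, z 103 mm. Its x axis is the line of sight (forward and 45 degrees down), its y axis points to the reader's -y, its z axis forward and 45 degrees up
- stamp: Red and black self-inking stamp, 32 x 52 x 86 mm, standing; leave it
- glue_stick: Red, yellow and white glue stick, standing, 26 mm thick, 92 high; leave it
- highlighter_yellow: Yellow marker lying flat, 18 x 122 x 15 mm; leave it
- tape_dispenser: Black tape dispenser, 53 x 96 x 101 mm; leave it
- stapler: Dark blue stapler, 36 x 146 x 58 mm; leave it

How it is judged:
By the outcome, as a careful person would: the job done as asked, in the order asked, and still so for the second after the job is handed in, with the robot touching nothing.
It also fails if it takes over 72 s, if anything falls off the work surface, if the arm or the gripper's body presses on something with over 40 N, if the wrist force passes 120 N, or if a joint passes its speed limit or range.

### The arm

A 6-joint arm with a two-finger parallel gripper is mounted at the origin on a cart in front of the work surface, level with it; the furniture and walls round the work are solid. World frame = base frame: x ahead of the robot, y to its left, z up, the work surface at z = 0. Lengths are in m, angles in rad, forces in N, time in s.
With the tool pointing down it reaches from about 0.275 to 0.75 m from the base axis. Payload 10.2 kg.
Tool frame: the origin (TCP) lies midway between the tips of the shut fingers; the grasp point (between the pads) lies 19 mm behind it (env.hold_point_z is the distance from the TCP to the grasp point, in m); z points along the fingers, y is the line along which they close (so a half turn about z gives the same grasp; the last joint's range is limited). The gripper opens to 85 mm and grips with 20 to 120 N. Pads are 22 mm wide; open, the fingers measure 114 mm over their backs; the gripper's body (76 mm by 85 mm) begins 54 mm behind the grasp point. The pads swing forward as they close: fully open they stand 13 mm farther back than shut.
Start: joints at [-1.359, 0.313, 1.498, -0, 1.331, -0.223], TCP at [0.221, -0.476, 0.231] pointing down, gripper open.
Joint ranges: [-2.94, 2.94], [-0.97, 2.17], [0.19, 2.56], [-1.23, 4.37], [0.02, 3.11], [-2.88, 2.88]. Speed limits (rad/s): [2.39, 2.39, 3.01, 3.14, 3.14, 3.14].

### API

Orientations are given as a unit quaternion [x, y, z, w].
In Python, from bench import env, eyes, sense gives the robot as it stands (env), with the cameras (eyes) and the readings as plain functions. Calls block until the motion is done:
- env.reach(position, orientation): joint-space move of the TCP to a pose.
- env.movel(position, velocity=0.15, frame=None, guard=None): straight line of the TCP; frame=None keeps the orientation; velocity is the mean speed in m/s. With guard (N) it stops when the force on the tool has changed by that much, and returns True; else False.
- env.set_joints(angles): joint-space move.
- env.release() and env.close_gripper(effort=None): open the fingers fully, or close them until they stop; effort is the grip in N (None keeps the last).
- env.hold(seconds).
- env.ik(position, orientation): joint angles nearest the present ones, or None.
- sense(): the state.
- eyes.grab_frame(name): name is "side" or "top"; returns a dict with "frame" (420x560x3 uint8, red, green, blue), "mtx" (3x3 intrinsics, pixels), "view" (4x4, takes a point from world to camera coordinates). Camera axes: x right, y down, z forward; pixel columns grow to the right and rows downward; lengths in m; the calibration is good to about 2 mm. A picture is of the moment at which its call begins. There is no depth.
A pose or a line that the arm cannot do raises env.MotionError and nothing moves.
- env.hand_in(): hands the job in; it is judged then, once.
The state is a dict: "clock": time; "joints": joint angles; "qvel": joint speeds; "joint_efforts": joint torques, N m; "position": TCP position; "ee_rot": TCP orientation; "contact_force": force on the tool from outside, world axes, zero at the start; "ft_torque": the same for the moment, N m; "finger_gap": opening from 0.0 (shut) to 1.0 (fully open); "gripper_force": force on a finger pad.
Only numpy, scipy, OpenCV 4.12 (cv2) and the standard library are available. Lean on these libraries where they do the work, as an engineer would, in place of code of your own. Each camera call takes 0.05 s, during which the arm holds its last target. There are 200 camera calls.

## Working session

There is one attempt and no reset: what is moved stays moved. The work goes in short steps, each a Python script; the robot and the scene stay as the last script left them, time stands still between calls to the robot, and variables do not carry over. Pictures are saved under pics/ and viewed, at most 10 in all, crops included, and the job is handed in when it is done.

```bash
mkdir -p pics; ls
python3 - <<'E'
from bench import env, eyes, sense
import cv2,pickle
for n in("top","side"):
    g=eyes.grab_frame(n); pickle.dump(g,open(f"pics/{n}0.pkl","wb"))
    cv2.imwrite(f"pics/{n}0.png",cv2.resize(g["frame"][:,:,::-1],(800,600),interpolation=cv2.INTER_CUBIC))
    print(n,g["mtx"].round(1).tolist(),g["view"].round(3).tolist())
s=sense();print(s["position"],s["ee_rot"],s["clock"],env.hold_point_z)
E
```

```text
bench.py
pics
top [[508.0, 0.0, 288.4], [0.0, 508.0, 205.1], [0.0, 0.0, 1.0]] [[-0.029, -1.0, -0.013, -0.125], [-0.985, 0.03, -0.168, 0.557], [0.168, 0.008, -0.986, 1.516], [0.0, 0.0, 0.0, 1.0]]
side [[399.0, 0.0, 280.4], [0.0, 399.0, 211.7], [0.0, 0.0, 1.0]] [[0.917, -0.397, -0.014, -0.543], [-0.187, -0.399, -0.898, 0.112], [0.351, 0.826, -0.441, 1.2], [0.0, 0.0, 0.0, 1.0]]
[ 0.22107857 -0.47593801  0.23080446] [ 9.76464815e-01  2.15676020e-01  6.82095677e-06 -5.65111525e-04] 0.1 0.0187
```

View pics/top0.png

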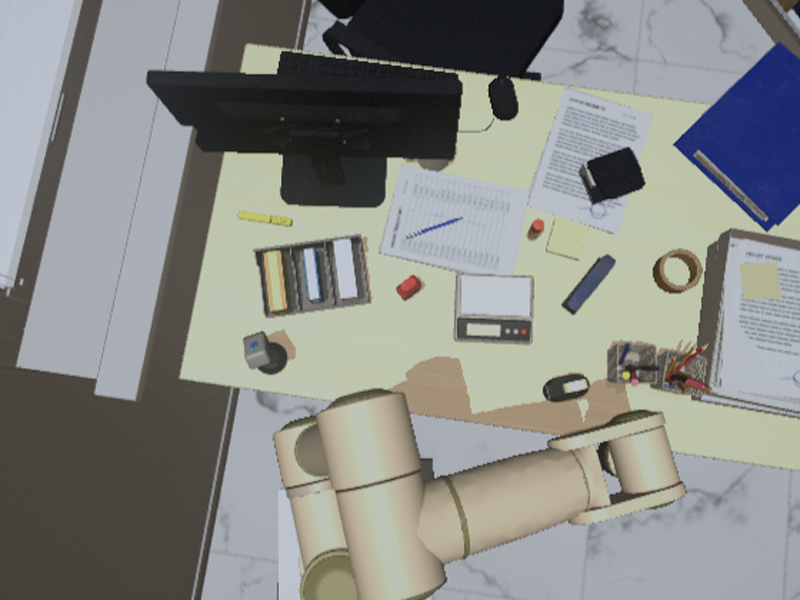

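View pics/side0.png

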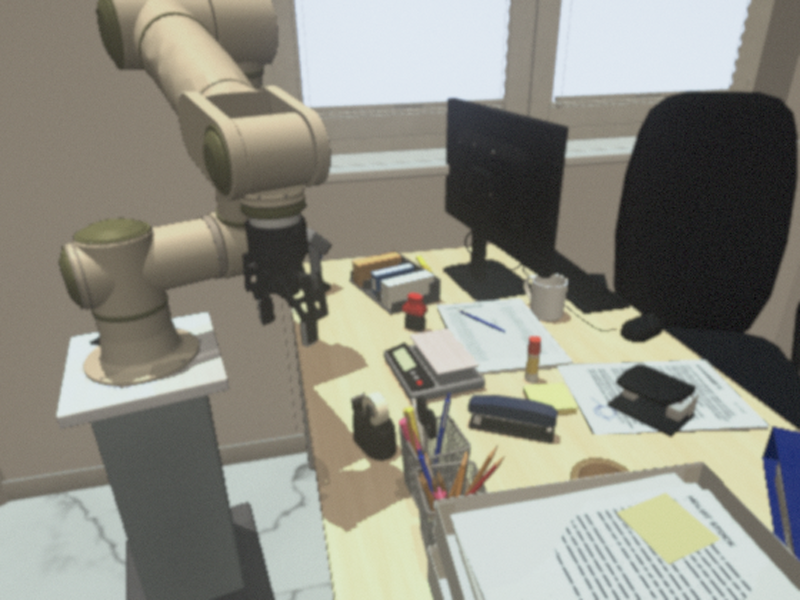

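The brown carton is in the left slot at about (273,281), with the sorter centred near (313,275). The reader is at about (265,352) with its head up-left of the foot, the scale at about (494,308), and the stamp at (408,287). I'll enlarge crops next.

Run:
```python
import cv2,pickle
g=pickle.load(open("pics/top0.pkl","rb"))["frame"][:,:,::-1]
def crop(x,y,w,h,k,n):
    c=cv2.resize(g[y:y+h,x:x+w],None,fx=k,fy=k,interpolation=cv2.INTER_CUBIC)
    for i in range(0,w,10):cv2.putText(c,str(x+i),(i*k,8),0,.3,(0,0,255),1);cv2.line(c,(i*k,10),(i*k,14),(0,0,255),1)
    for i in range(0,h,10):cv2.putText(c,str(y+i),(0,i*k+4),0,.3,(0,0,255),1)
    cv2.imwrite(n,c)
crop(160,155,110,112,5,"pics/c1.png")
crop(270,180,110,70,7,"pics/c2.png")
```

```text
(no output)
```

View pics/c1.png

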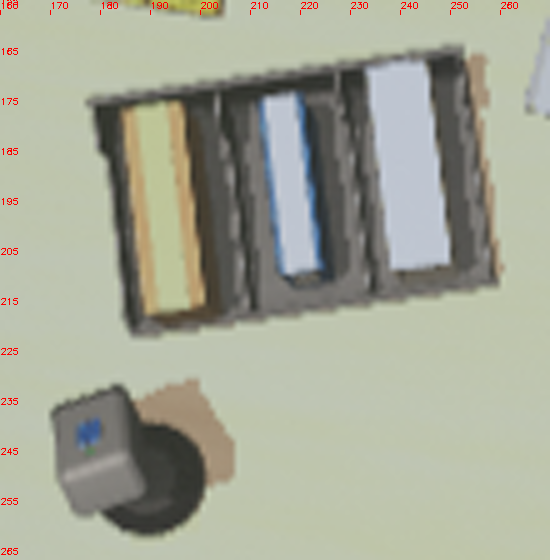

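View pics/c2.png

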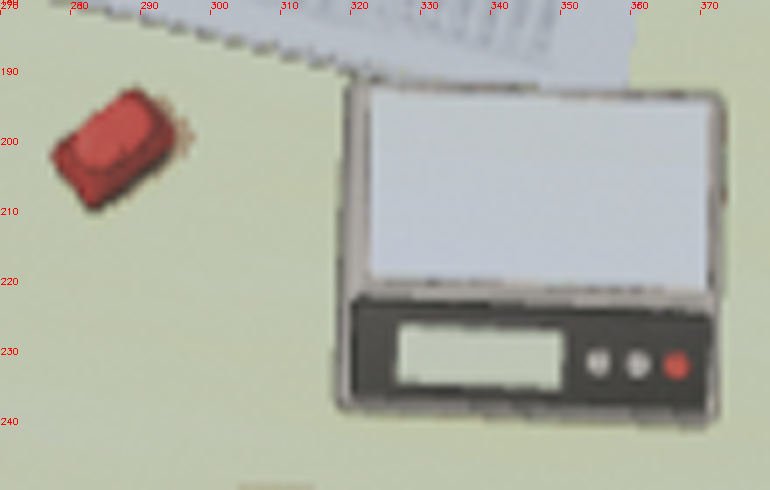

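Everything I need is readable. Pixel = crop/scale + offset, which gives:
- **Carton top corners:** (185,176.4), (196.4,175.2), (200.8,215.8), (189.2,217.8)
- **Pan corners:** (322.9,192.9), (371.7,194), (370.9,221.7), (322.6,220)
- **Reader:** foot at about (189.5,250.5), plus the head edges

```bash
cat > h.py <<'E'
import numpy as np,pickle,cv2
from scipy.optimize import least_squares
from scipy.spatial.transform import Rotation as R
def proj(g,P):
    P=np.atleast_2d(P);c=P@g["view"][:3,:3].T+g["view"][:3,3];q=c@g["mtx"].T;return q[:,:2]/q[:,2:]
def ray(g,uv,z):
    d=g["view"][:3,:3].T@np.linalg.solve(g["mtx"],[*uv,1]);o=-g["view"][:3,:3].T@g["view"][:3,3]
    return o+d*(z-o[2])/d[2]
def fit(g,M,uv,x0):
    M=np.array(M,float);uv=np.array(uv,float)
    def w(p):c,s=np.cos(p[2]),np.sin(p[2]);return M@np.array([[c,s,0],[-s,c,0],[0,0,1]])+[p[0],p[1],0]
    r=least_squares(lambda p:(proj(g,w(p))-uv).ravel(),x0);return r.x,np.abs(r.fun).max()
def rd(k,s):  # reader head model point
    a=np.array([-.7071,0,-.7071]);t=np.array([-.7071,0,.7071]);return np.array([-.006,0,.130])+k[0]*.036*a+k[1]*.018*t+np.array([0,s*.023,0])
RM=[rd((1,1),1),rd((1,1),-1),rd((-1,1),1),rd((-1,1),-1),rd((-1,-1),1),rd((-1,-1),-1),[0,0,.014]]
def box(hx,hy,z):return [[hx,hy,z],[hx,-hy,z],[-hx,-hy,z],[-hx,hy,z]]
E
python3 - <<'E'
from h import *
g=pickle.load(open("pics/top0.pkl","rb"))
c1=lambda L:[(160+x/5,155+y/5) for x,y in L]; c2=lambda L:[(270+x/7,180+y/7) for x,y in L]
cu=c1([(125,107),(182,101),(204,304),(146,314)])
pu=c2([(370,90),(712,98),(706,292),(368,280)])
ru=c1([(52,412),(122,386),(65,481),(140,456),(77,515),(145,495),(148,477)])
su=c1([(90,101),(462,47),(497,285),(133,335)])
for n,M,u in(("carton",box(.064,.019,.065),cu),("pan",box(.042,.075,.054),pu),("reader",RM,ru),("sorter",[[.07,.1155,.058],[.07,-.1155,.058],[-.07,-.1155,.03],[-.07,.1155,.03]],su)):
    p,e=fit(g,M,u,[.5,0,0]);print(n,p.round(4),"err px",round(e,2))
s=c1([(262,97),(303,93),(323,268),(280,275)]);p,e=fit(g,box(.055,.014,.061),s,[.5,0,0]);print("slip",p.round(4),e)
print("stamp",ray(g,(281,201),.04))
s=pickle.load(open("pics/side0.pkl","rb"));p,e=fit(g,box(.064,.019,.065),cu,[.5,0,0])
E
```

```text
carton [0.5869 0.1496 0.1055] err px 0.44
pan [ 0.5404 -0.3199 -0.0625] err px 0.65
reader [ 0.4256  0.1697 -2.8567] err px 17.03
sorter [0.597  0.0722 0.1176] err px 1.23
slip [0.5996 0.0719 0.0994] 0.432525487614555
stamp [ 0.56800593 -0.1187114   0.04      ]
```

Carton relative to sorter is (-1, 78) mm, so it sits in the +76 slot, as expected. The reader's yaw is about pi, so I had its left and right sides swapped. I'll refit it and cross-check in the side camera.

Run:
```python
from h import *
g=pickle.load(open("pics/top0.pkl","rb"));s=pickle.load(open("pics/side0.pkl","rb"))
c1=lambda L:[(160+x/5,155+y/5) for x,y in L]
ru=c1([(122,386),(52,412),(140,456),(65,481),(145,495),(77,515),(148,477)])
p,e=fit(g,RM,ru,[.42,.17,3.1]);print("reader",p.round(4),e);print((proj(g,np.array(RM)@R.from_euler('z',p[2]).as_matrix().T+[p[0],p[1],0])-ru).round(1).tolist())
im=cv2.resize(s["frame"][:,:,::-1],None,fx=4,fy=4,interpolation=cv2.INTER_CUBIC).copy()
for q,M in(([.5869,.1496,.1055],box(.064,.019,.065)),([.5404,-.3199,-.0625],box(.042,.075,.054)),(p,RM)):
    w=np.array(M)@R.from_euler('z',q[2]).as_matrix().T+[q[0],q[1],0]
    for u in proj(s,w):cv2.circle(im,tuple((u*4).astype(int)),3,(0,0,255),-1)
cv2.imwrite("pics/s1.png",im[600:1140,800:1400])
```

```text
reader [0.4255 0.1696 3.4556] 2.346840247184872
[[0.7, -1.4], [-0.3, -1.3], [-1.3, -0.6], [-1.9, -0.0], [2.3, 0.8], [0.5, 2.3], [-0.1, 0.1]]
```

View pics/s1.png

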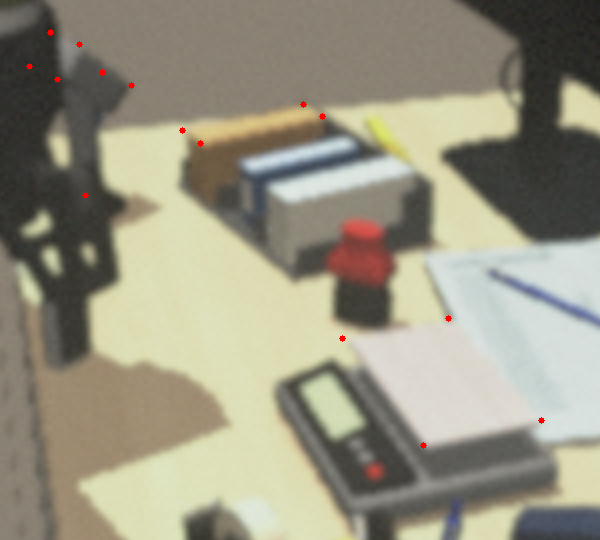

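The side view agrees to within about 1 cm, so my top-view fit is the nominal one. I'll re-check it once the carton is in the gripper. Next: check reachability for the whole carton plan, then grasp and lift.

```bash
cat >> h.py <<'E'
CART=np.array([.588,.1508,.003]);CY=.1055;PAN=np.array([.5415,-.3187,.054]);PY=-.0625;RD=np.array([.4267,.1708,0]);RY=3.4556
def Cyaw(a):return R.from_euler('z',a).as_matrix()
def tool(C,sg):return R.from_matrix(C@np.diag([-sg,sg,-1.])).as_quat()
STAND=-np.pi/2; PIV=np.array([.46,-.06,0])   # pivot edge middle on desk
def tilt(th,lift=0.,s=.033):
    # carton tipped by th about its lower -y edge (towards robot); returns TCP, C
    C=R.from_euler('y',-th).as_matrix()@Cyaw(STAND)
    return PIV+C@np.array([0,.019,s])+[0,0,lift],C
E
python3 - <<'E'
from h import *
from bench import env, eyes, sense
P=[(CART+[0,0,.26],Cyaw(CY)),(CART+[0,0,.033],Cyaw(CY))]+[tilt(0,.15),tilt(0),tilt(.3),tilt(.785),tilt(.785,-.004)]
P.append((P[-1][0]-[.07,0,0],P[-1][1]));P.append((PIV+[-.031,0,.006],Cyaw(0)));
P.append((PAN+[0,0,.05],Cyaw(PY+np.pi/2)))
for sg in(1,-1):
    for p,C in P:
        q=env.ik(p,tool(C,sg));print(sg,p.round(3),None if q is None else np.round(q,2))
E
```

```text
1 [0.588 0.151 0.263] [ 0.06  0.48  1.17 -0.    1.49 -1.62]
1 [0.588 0.151 0.036] [ 0.06  0.7   1.44 -0.    1.   -1.62]
1 [ 0.479 -0.06   0.183] [-0.37  0.27  1.69 -0.    1.18 -0.37]
1 [ 0.479 -0.06   0.033] [-0.37  0.49  1.84 -0.    0.82 -0.37]
1 [ 0.468 -0.06   0.037] [-0.45  0.36  2.08  0.31  0.44 -0.71]
1 [ 0.45  -0.06   0.037] [-0.65  0.39  2.44  2.21  0.56 -2.79]
1 [ 0.45  -0.06   0.033] [-0.65  0.4   2.44  2.23  0.57 -2.81]
1 [ 0.38  -0.06   0.033] None
1 [ 0.429 -0.06   0.006] [-0.41  0.46  1.99 -0.    0.68 -1.98]
1 [ 0.542 -0.319  0.104] [-0.72  0.65  1.32 -0.    1.17  2.49]
-1 [0.588 0.151 0.263] [ 0.06  0.48  1.17 -0.    1.49  1.52]
-1 [0.588 0.151 0.036] [ 0.06  0.7   1.44 -0.    1.    1.52]
-1 [ 0.479 -0.06   0.183] [-0.37  0.27  1.69 -0.    1.18  2.77]
-1 [ 0.479 -0.06   0.033] [-0.37  0.49  1.84 -0.    0.82  2.77]
-1 [ 0.468 -0.06   0.037] [-0.45  0.36  2.08  0.31  0.44  2.43]
-1 [ 0.45  -0.06   0.037] [-0.65  0.39  2.44  2.21  0.56  0.36]
-1 [ 0.45  -0.06   0.033] [-0.65  0.4   2.44  2.23  0.57  0.33]
-1 [ 0.38  -0.06   0.033] None
-1 [ 0.429 -0.06   0.006] [-0.41  0.46  1.99 -0.    0.68  1.16]
-1 [ 0.542 -0.319  0.104] [-0.72  0.65  1.32 -0.    1.17 -0.66]
```

```bash
python3 - <<'E'
import re
t=open('h.py').read();i=t.index("STAND=")
open('h.py','w').write(t[:i]+'''STAND=0.;PIV=np.array([.43,.02,0])
def tilt(th,lift=0.,s=.033,yaw=None,piv=None):
    # carton tipped by th about its lower -y edge; returns TCP, C
    yaw=STAND if yaw is None else yaw; piv=PIV if piv is None else np.array(piv)
    C=Cyaw(yaw)@R.from_euler('x',th).as_matrix()
    return piv+C@np.array([0,.019,s])+[0,0,lift],C
''')
E
python3 - <<'E'
from h import *
from bench import env, eyes, sense
for yaw,piv in((0.,(.43,.02,0)),(-.5,(.43,.02,0)),(.5,(.43,.02,0)),(3.14,(.43,-.06,0)),(2.5,(.43,-.06,0))):
  for sg in(1,-1):
    print(yaw,sg)
    for p,C in [tilt(t,l,yaw=yaw,piv=piv) for t,l in((0,.15),(0,0),(.3,0),(.55,0),(.785,0),(1.0,.0))]:
        q=env.ik(p,tool(C,sg));print(None if q is None else np.round(q,2))
E
```

```text
0.0 1
[-0.18  0.16  1.83 -0.    1.15 -1.75]
[-0.18  0.4   1.98 -0.    0.75 -1.75]
[-0.38  0.42  1.99  0.36  0.88 -2.2 ]
[-0.52  0.49  1.96  0.55  1.05 -2.46]
[-0.63  0.6   1.92  0.65  1.23 -2.62]
[-0.7   0.72  1.87  0.71  1.4  -2.72]
0.0 -1
[-0.18  0.16  1.83 -0.    1.15  1.39]
[-0.18  0.4   1.98 -0.    0.75  1.39]
[-0.38  0.42  1.99  0.36  0.88  0.94]
[-0.52  0.49  1.96  0.55  1.05  0.68]
[-0.63  0.6   1.92  0.65  1.23  0.52]
[-0.7   0.72  1.87  0.71  1.4   0.42]
-0.5 1
[-0.18  0.18  1.81 -0.    1.16 -1.25]
[-0.18  0.42  1.96 -0.    0.76 -1.25]
[-0.39  0.37  2.08  0.46  0.72 -1.82]
[-0.57  0.4   2.15  0.79  0.82 -2.27]
[-0.73  0.49  2.18  0.98  0.98 -2.58]
[-0.85  0.62  2.19  1.06  1.14 -2.79]
-0.5 -1
[-0.18  0.18  1.81 -0.    1.16  1.89]
[-0.18  0.42  1.96 -0.    0.76  1.89]
[-0.39  0.37  2.08  0.46  0.72  1.32]
[-0.57  0.4   2.15  0.79  0.82  0.88]
[-0.73  0.49  2.18  0.98  0.98  0.56]
[-0.85  0.62  2.19  1.06  1.14  0.35]
0.5 1
[-0.19  0.14  1.86 -0.    1.15 -2.26]
[-0.19  0.39  2.01 -0.    0.74 -2.26]
[-0.34  0.47  1.9   0.24  1.01 -2.56]
[-0.43  0.58  1.79  0.34  1.25 -2.69]
[-
[... 548 characters left out ...]
 -1
[-0.45  0.17  1.82 -0.    1.16 -2.02]
[-0.45  0.41  1.97 -0.    0.76 -2.02]
[-0.26  0.42  1.99 -0.46  0.71 -1.48]
[-0.1   0.48  1.99 -0.81  0.8  -1.05]
[ 0.03  0.58  1.96 -1.04  0.96 -0.76]
[ 0.13  0.7   1.91 -1.16  1.14 -0.57]
2.5 1
[-0.45  0.14  1.85 -0.    1.15  1.76]
[-0.45  0.39  2.   -0.    0.75  1.76]
[-0.26  0.48  1.88 -0.35  0.93  2.18]
[-0.14  0.6   1.76 -0.53  1.13  2.39]
[-0.04  0.72  1.65 -0.64  1.34  2.51]
[ 0.02  0.85  1.54 -0.73  1.52  2.57]
2.5 -1
[-0.45  0.14  1.85 -0.    1.15 -1.38]
[-0.45  0.39  2.   -0.    0.75 -1.38]
[-0.26  0.48  1.88 -0.35  0.93 -0.96]
[-0.14  0.6   1.76 -0.53  1.13 -0.75]
[-0.04  0.72  1.65 -0.64  1.34 -0.63]
[ 0.02  0.85  1.54 -0.73  1.52 -0.57]
```

Yaw 0 with sg=-1 is smooth, so I'll grasp and lift.

Run:
```python
from h import *
from bench import env, eyes, sense
C=Cyaw(CY);q=tool(C,-1);off=C@[0,.003,0]
env.reach(CART+off+[0,0,.20],q)
print(env.movel(CART+off+[0,0,.033],.15,guard=8),sense()["position"])
env.close_gripper(40)
s=sense();print(s["finger_gap"],s["gripper_force"],s["contact_force"],s["clock"])
env.movel(CART+off+[0,0,.25],.15)
s=sense();print(s["finger_gap"],s["contact_force"],s["clock"])
g=eyes.grab_frame("top");pickle.dump(g,open("pics/top1.pkl","wb"))
h=eyes.grab_frame("side");a=cv2.resize(g["frame"][140:260,150:290,::-1],None,fx=4,fy=4,interpolation=cv2.INTER_CUBIC)[:,:400]
b=cv2.resize(h["frame"][110:230,180:280,::-1],None,fx=4,fy=4,interpolation=cv2.INTER_CUBIC)
cv2.imwrite("pics/g1.png",np.hstack([a,b]))
```

```text
False [0.58821173 0.15381893 0.03690393]
0.43753224150631387 42.032597064971924 [-0.7854286   0.86049167  2.83515123] 4.45
0.44080257652389737 [ 0.59840731 -0.1407045  -3.36448014] 6.05
```

View pics/g1.png

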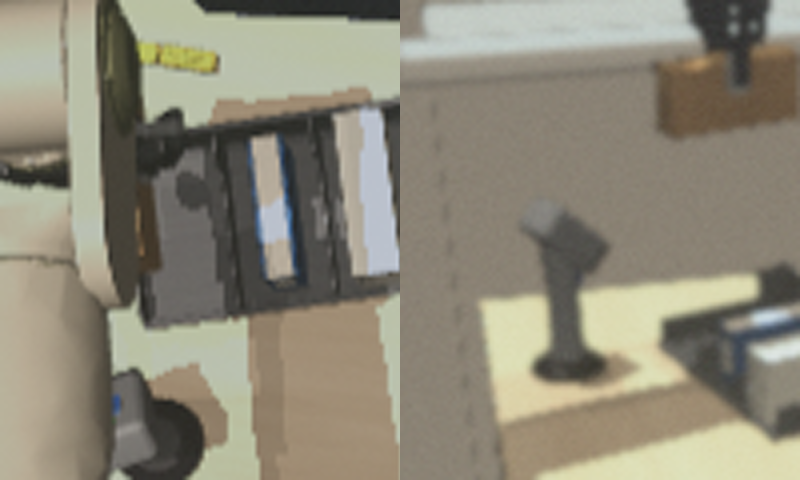

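The carton is held square (weight 3.4 N), and the reader, slipcase and white carton are undisturbed. Next: set it on the desk, tip it, and release.

Run:
```python
from h import *
from bench import env, eyes, sense
p,C=tilt(0,.16);env.reach(p,tool(C,-1))
p,C=tilt(0,-.004)
p2,_=tilt(0,.02);env.movel(p2,.15)
hit=env.movel(p,.03,guard=3)
z=sense()["position"][2];dz=z-.033;print(hit,z,sense()["contact_force"])
for th in(.2,.4,.6,.785):
    p,C=tilt(th,dz+.0015);env.movel(p,.06,frame=tool(C,-1))
    print(th,sense()["contact_force"].round(1))
env.release()
s=sense();print(s["contact_force"].round(1),s["clock"])
for n,sl in(("top",np.s_[150:270,200:340]),("side",np.s_[130:250,160:300])):
    g=eyes.grab_frame(n);cv2.imwrite(f"pics/t_{n}.png",cv2.resize(g["frame"][sl][:,:,::-1],None,fx=3,fy=3,interpolation=cv2.INTER_CUBIC))
cv2.imwrite("pics/t1.png",np.vstack([cv2.imread("pics/t_top.png"),cv2.imread("pics/t_side.png")])[:600])
cv2.imwrite("pics/t1.png",cv2.imread("pics/t_side.png"))
```

```text
True 0.033153900845034806 [-0.31741416  0.51133082  5.69259025]
0.2 [-0.   0.6 -3.7]
0.4 [ 0.1 -0.6 -3.6]
0.6 [-0.6 -0.4 -3.2]
0.785 [-0.6  0.5 -3.9]
[-0.3 -1.2 -1.8] 10.7167
```

View pics/t1.png

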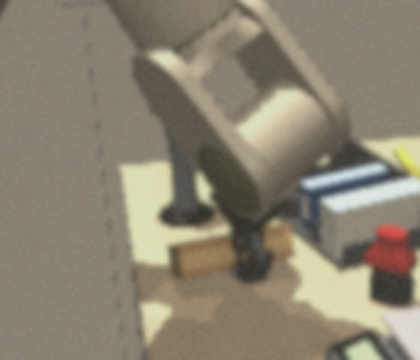

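The carton is leaning on the lower finger as planned. I'll withdraw sideways and then locate it.

Run:
```python
from h import *
from bench import env, eyes, sense
p=sense()["position"]
env.movel(p+[0,0,-.003],.03,guard=6)
env.movel(sense()["position"]+[0,-.05,0],.10)
print(sense()["contact_force"].round(1))
env.movel(sense()["position"]+[0,-.04,.14],.25)
q=tool(Cyaw(0),-1);env.reach([.45,-.28,.28],q)
g=eyes.grab_frame("top");pickle.dump(g,open("pics/top2.pkl","wb"));print(sense()["clock"])
c=cv2.resize(g["frame"][200:270,190:300,::-1],None,fx=7,fy=7,interpolation=cv2.INTER_CUBIC);cv2.imwrite("pics/f1.png",c)
print(proj(g,np.array(box(.064,.031,.038))+[.43,-.011,0]))
```

```text
[0.6 0.5 0.4]
13.375
[[236.55530892 226.17831464]
 [256.70372385 225.57045684]
 [257.47232863 267.46946927]
 [237.04168615 268.07277622]]
```

View pics/f1.png

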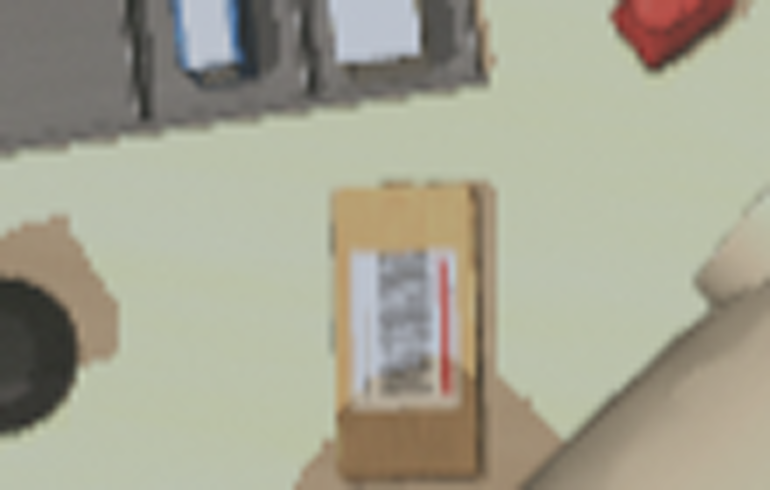

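The carton lies flat with the label up, corners at crop (334,188), (473,186), (480,474), (338,476). It's about 2 mm from where the robot's kinematics predict, so the top calibration holds. Next: grasp across the 62 mm side and place it on the pan.

Run:
```python
from h import *
from bench import env, eyes, sense
g=pickle.load(open("pics/top2.pkl","rb"))
u=[((x+.5)/7-.5+190,(y+.5)/7-.5+200) for x,y in((334,188),(473,186),(480,474),(338,476))]
p,e=fit(g,box(.064,.031,.038),u,[.43,-.01,0]);print(p.round(4),e)
u=[((x+.5)/7-.5+270,(y+.5)/7-.5+180) for x,y in((370,90),(712,98),(706,292),(368,280))]
print(fit(pickle.load(open("pics/top0.pkl","rb")),box(.042,.075,.054),u,[.5,-.3,0]))
q=tool(Cyaw(p[2]),-1);c=np.array([p[0],p[1],0])
env.reach(c+[0,0,.12],q)
print(env.movel(c+[0,0,.006],.15,guard=6),sense()["position"])
env.close_gripper(40);s=sense();print(s["finger_gap"],s["gripper_force"])
env.movel(c+[0,0,.16],.2);f0=sense()["contact_force"];print(f0.round(1))
q=tool(Cyaw(PY+np.pi/2),-1)
env.reach(PAN+[0,0,.10],q)
env.movel(PAN+[0,0,.018],.1)
print(env.movel(PAN+[0,0,.002],.02,guard=2),sense()["position"],sense()["contact_force"].round(1),sense()["clock"])
```

```text
[ 4.299e-01 -1.300e-02  4.000e-04] 0.5477071381241387
(array([ 0.54176058, -0.31869893, -0.06248411]), np.float64(0.648649048014363))
False [ 0.43036946 -0.01335837  0.00661133]
0.7198884050446873 43.67557346820831
[-0.  -0.1 -4. ]
True [ 0.54136816 -0.31860258  0.05832522] [ 1.4 -0.8  0.9] 20.0167
```

Run:
```python
from h import *
from bench import env, eyes, sense
env.release()
p=sense()["position"];env.movel(p+[0,0,.15],.2)
q=tool(Cyaw(RY),-1);H=Cyaw(RY)@[-.006,0,0]+RD
for sg in(1,-1):
    for P,a in((H+[0,0,.116],RY),(H+[0,0,.25],RY),(PAN+[-.12,0,.15],np.pi),(PAN+[-.12,0,.15],np.pi-.4)):
        j=env.ik(P,tool(Cyaw(a),sg));print(sg,None if j is None else np.round(j,2))
env.reach([.50,-.02,.30],sense()["ee_rot"])
g=eyes.grab_frame("top");pickle.dump(g,open("pics/top3.pkl","wb"));print(sense()["clock"])
c=cv2.resize(g["frame"][180:250,270:380,::-1],None,fx=7,fy=7,interpolation=cv2.INTER_CUBIC);cv2.imwrite("pics/p1.png",c)
```

```text
1 [ 0.13  0.32  1.82 -0.    1.    1.38]
1 [ 0.13  0.17  1.63 -0.    1.34  1.38]
1 [-0.87  0.34  1.53 -0.    1.27  0.7 ]
1 [-0.87  0.34  1.53 -0.    1.27  1.1 ]
-1 [ 0.13  0.32  1.82 -0.    1.   -1.76]
-1 [ 0.13  0.17  1.63 -0.    1.34 -1.76]
-1 [-0.87  0.34  1.53 -0.    1.27 -2.44]
-1 [-0.87  0.34  1.53 -0.    1.27 -2.04]
22.5333
```

View pics/p1.png

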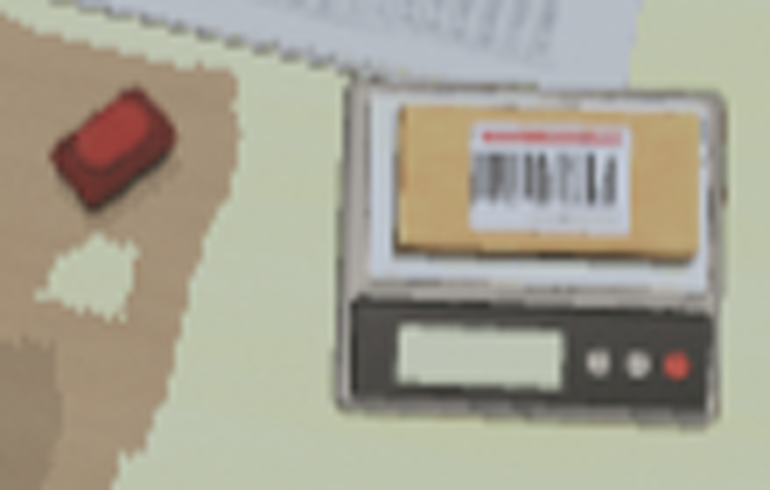

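The carton sits on the pan inside all edges, with top corners at crop (400,105), (697,115), (697,252), (398,245). I'll quantify the fit and then fetch the reader.

```bash
sed -i 's/RY=3.4556/RY=3.447/' h.py
python3 - <<'E'
from h import *
from bench import env, eyes, sense
g=pickle.load(open("pics/top3.pkl","rb"))
k=lambda L:[((x+.5)/7-.5+270,(y+.5)/7-.5+180) for x,y in L]
p,e=fit(g,box(.031,.064,.0895),k([(400,105),(697,115),(697,252),(398,245)]),[.54,-.32,0]);print("carton",p.round(4),e)
print("label",ray(g,k([(550,180)])[0],.0895))
H=Cyaw(RY)@[-.006,0,0]+RD;q=tool(Cyaw(RY),1)
env.reach(H+[0,0,.25],q)
print(env.movel(H+[0,0,.116],.12,guard=6))
env.close_gripper(40)
s=sense();print(s["finger_gap"],s["contact_force"].round(1),s["ft_torque"].round(2),s["position"],s["clock"])
env.movel(H+[0,0,.116+.10],.12);s=sense();print(s["finger_gap"],s["contact_force"].round(1),s["clock"])
g=eyes.grab_frame("side");pickle.dump(g,open("pics/side4.pkl","wb"))
E
```

```text
carton [ 0.5404 -0.3189 -0.059 ] 0.4766066452732787
label [ 0.53991364 -0.31981268  0.0895    ]
False
0.5314614760568038 [-0.5  1.3  4.1] [0.37 0.12 0.  ] [0.43258184 0.17277091 0.11631273] 25.675
0.5368359006694925 [ 0.2 -0.4 -2.1] 26.6583
```

The carton is centred on the pan to about 1 mm and the reader is held (2.1 N). Next: aim and check it in the side view with the model overlaid.

Run:
```python
from h import *
from bench import env, eyes, sense
L=np.array([.5404,-.3192,.0895]);a=np.pi;Z=Cyaw(a);d=.12
W=L-d*Z@np.array([-.7071,0,-.7071]);O=W-Z@[-.033,0,.103];T=O+Z@[-.006,0,.116];print(W,O,T)
q=tool(Z,1)
env.reach(T+[0,0,.06],q);env.movel(T,.1)
env.hold(1.6)
s=sense();print(s["clock"],(s["position"]-T).round(4),s["contact_force"].round(1))
v=[]
for n,(x,y) in(("side",(270,170)),("top",(300,170))):
    g=eyes.grab_frame(n);pickle.dump(g,open(f"pics/{n}5.pkl","wb"))
    im=cv2.resize(g["frame"][y:y+110,x-10:x+90,::-1],None,fx=4,fy=4,interpolation=cv2.INTER_CUBIC).copy()
    M=np.array(RM[:6]+[rd((1,-1),1),rd((1,-1),-1),[0,0,.014],[-.036,0,0],[.036,0,0],[0,.036,0],[0,-.036,0]])@Z.T+O
    for u in proj(g,np.vstack([M,W[None],L[None]])):cv2.circle(im,tuple(((u-[x-10,y])*4+1.5).astype(int)),2,(0,0,255),-1)
    v.append(im)
cv2.imwrite("pics/a1.png",np.hstack(v))
```

```text
[ 0.455548 -0.3192    0.174352] [ 0.422548 -0.3192    0.071352] [ 0.428548 -0.3192    0.187352]
30.85 [ 0. -0. -0.] [-0.2 -0.3 -1.7]
```

View pics/a1.png

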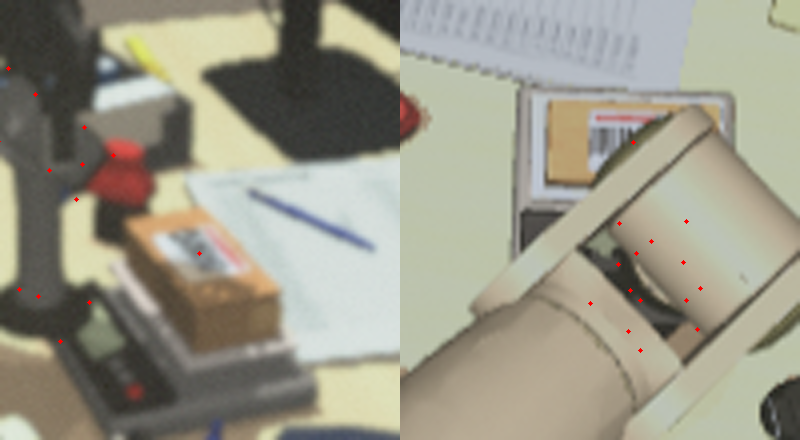

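In the side view the label dot falls on the label's middle (199,253) and the foot matches the model at (40,315). The head front sits a few mm behind the model, so I'll hold a second time 4 mm further forward. Then I'll put the reader back.

Run:
```python
from h import *
from bench import env, eyes, sense
p=sense()["position"];env.movel(p+[.004,0,0],.02);env.hold(1.5)
env.movel(p+[-.01,0,.06],.12)
H=Cyaw(RY)@[-.006,0,0]+RD;q=tool(Cyaw(RY),1)
env.reach(H+[0,0,.216],q);env.movel(H+[0,0,.13],.1)
print(env.movel(H+[0,0,.1155],.02,guard=2.5),sense()["position"],sense()["contact_force"].round(1))
env.release();env.movel(H+[0,0,.27],.15)
env.reach([.40,-.10,.30],tool(Cyaw(np.pi),1));env.hold(.5)
g=eyes.grab_frame("top");pickle.dump(g,open("pics/top6.pkl","wb"));print(sense()["clock"])
a=pickle.load(open("pics/top0.pkl","rb"))["frame"]
b=g["frame"]
def foot(f):
    m=(f[225:270,165:215].max(2)<62).astype(np.uint8);n,l,st,c=cv2.connectedComponentsWithStats(m);i=1+st[1:,4].argmax();return c[i]+[165,225],st[i]
def blue(f):
    r=f[225:270,165:215].astype(int);ys,xs=np.where((r[:,:,2]-r[:,:,0])>35);return xs.mean()+165,ys.mean()+225,len(xs)
print(foot(a),foot(b),blue(a),blue(b))
```

```text
True [0.43231072 0.1726728  0.11625089] [-0.3  0.2  5.3]
40.1917
(array([192.8136646 , 250.40372671]), array([ 16,  15,  19,  21, 161], dtype=int32)) (array([192.89772727, 250.04545455]), array([ 16,  15,  20,  21, 176], dtype=int32)) (np.float64(177.26315789473685), np.float64(241.1578947368421), 19) (np.float64(177.44444444444446), np.float64(241.27777777777777), 18)
```

Run:
```python
from h import *
from bench import env, eyes, sense
a,b=[pickle.load(open(f"pics/top{i}.pkl","rb"))["frame"].astype(int) for i in(3,6)]
d=np.abs(a-b)[188:222,320:374];print("pan diff",d.mean(),d.max())
env.hand_in();print(sense()["clock"])
```

```text
pan diff 0.8730936819172114 4
the job is handed in; nothing more can be done
the job is handed in; nothing more can be done
```

The job is handed in, at about 40 s on the clock: the carton is weighing flat and label up, centred on the platform to about 1 mm; the reader was held on the label from about 12 cm (modelled aim, a few mm uncertain) and stands back within about 1 mm of where it stood.

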